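# Refit the tool caddy on the bar riser's dovetail rail and clamp it

## Task

Put the bar-tool caddy back on the glass riser for the shift: slide its carriage onto the dovetail rail from the rail's open end, easing it on without forcing it, until it is gently but fully up against the end stop. Then turn its clamp knob clockwise until the jaw grips the rail firmly, without overtightening, and let go, leaving the shot glasses, the shaker tin and the jigger where they stand.

Things in the scene. Friction and masses are not known exactly. Their poses are not given: they have to be found in the camera images.
- caddy_cup (a point): Centre, half-way up (35 mm above its underside), of the caddy's open stainless cup: 58 mm deep (x), 46 mm wide between two flat sides (along y), 70 mm tall. The cup is the part to hold the caddy by: across the 46 mm, near the rim. Axes as caddy.
- caddy: Loose tool caddy, 0.4 to 0.6 kg: the cup, joined to an aluminium carriage block (24 mm in x, 70 mm in y, 74 mm tall) with a fixed hook above and a moving jaw below, behind its flat back. Stands upright at the start. Origin: under the middle of the back face; x out of the back (towards the rail when fitted), y along the carriage, z up. Cup centre at x = -70 mm, knob axis at x = -10 mm, y = 0.
- caddy_slot (a point): Middle of the carriage's dovetail slot: on its back face, 32 mm above the underside, 35 mm from each end. Axes as caddy. When the carriage hangs on the rail by its hook, this point is on the rail's axis and face. Clamp loose, it can be lifted 1.5 to 4.8 mm from there (more, the looser the clamp) and has about as much play to -x as it is lifted: slide it on lifted by about 1 mm.
- knob_wing (a point): Middle of the black wing knob's bar: 46 mm long (x), 11 mm thick (y), 26 mm tall, on an upright axis on the carriage; z up. Its top is 36 mm above the cup's rim; under it is a 22 mm wide, 5 mm high collar. Clockwise from above draws the jaw up, 4 mm per rad. It starts loose; the jaw bites after 0.35 to 1.2 rad, then is firm within 0.15 to 0.35 rad. The wing's angle does not tell how loose it is.
- rail: Oak glass riser (360 mm long, 84 mm high, its board 22 mm behind the rail's face), fixed, with an aluminium dovetail rail along its robot-side front: 170 mm long, 40 mm high at the face, narrowing at 45 degrees to 20 mm at 10 mm depth. Origin: on the bar top under the middle of the rail's face; x from the face into the riser, y along the rail from open end to stop, z up. Rail axis 72 mm up.
- rail_mouth (a point): Open end of the rail, on its axis and face (rail frame 0, -85, 72 mm). The last 10 mm are bevelled, up to 1.5 mm at the face and 2.8 mm at the upper and lower edges. Axes as rail.
- rail_home (a point): Where caddy_slot lies when the carriage is home against the stop: on the rail's axis, 135 mm from rail_mouth along y, 35 mm short of the stop. Axes as rail.
- rail_stop: Dark steel end stop, 14 mm long, 52 mm high, closing the rail's +y end; same origin and axes as rail (the stop's face is at y = 85 mm there). It is rigid: a carriage pushed into it at 30 mm/s can hit it with over 30 N, so come up to it at 10 to 15 mm/s and feel for it.
- shot_glass0: Shot glass, 48 mm wide, 70 mm tall, standing on the riser; origin under its centre. To be left alone.
- shot_glass1: Shot glass like the other, standing on the riser nearer the stop's end; origin under its centre. To be left alone.
- shaker_tin: Steel shaker tin, 88 mm wide at the rim, 165 mm tall, on the bar top to the robot's right, beyond the caddy; origin under its centre. To be left alone.
- jigger: Brass double-cone jigger, 42 mm wide, 75 mm tall, on the bar top between robot and riser, to the left; origin under its centre. To be left alone.
- clamp_bolt (a point): Point on the clamp's upright axis, on the carriage's top (74 mm above its underside); axes as caddy. Feel of the clamp: the thread's friction is 0.36 N m throughout and holds it where it is left; each N of jaw grip adds 0.004 N m, and about 50 N (0.2 N m more) is right. As the jaw bites it draws the carriage square onto the rail, so the hand must give way a little.
Not all that is in view belongs to the job. What is shaped like the caddy but orange, purple or red is not meant.

How it is judged:
By the outcome, as a careful person would: the job done as asked, in the order asked, and still so for the second after the job is handed in, with the robot touching nothing.
It also fails if it takes over 70 s, if anything falls off the work surface, if the arm or the gripper's body presses on something with over 40 N, if the wrist force passes 120 N, or if a joint passes its speed limit or range.

## Robot

A 7-joint arm with a two-finger parallel gripper is mounted at the origin on the work surface. World frame = base frame: x ahead of the robot, y to its left, z up, the work surface at z = 0. Lengths are in m, angles in degrees, forces in N, time in s.
With the tool pointing down it reaches from about 0.4 to 0.925 m from the base axis. Payload 4.1 kg.
Tool frame: the origin (TCP) lies midway between the tips of the shut fingers; the grasp point (between the pads) lies 19 mm behind it; z points along the fingers, y is the line along which they close (so a half turn about z gives the same grasp; the last joint's range is limited). The gripper opens to 85 mm and grips with 20 to 120 N. Pads are 22 mm wide; open, the fingers measure 114 mm over their backs; the gripper's body (76 mm by 85 mm) begins 54 mm behind the grasp point. The pads swing forward as they close: fully open they stand 13 mm farther back than shut.
Start: joints at [60.39, 22.827, 2.584, 88.041, -1.071, 69.15, -2.905], TCP at [0.264, -0.594, 0.231] pointing down, gripper open.
Joint ranges: [-161.44, 161.44], [-28.35, 127.94], [-78.24, 83.42], [0, 140.83], [-78.03, 258.03], [13.02, 114.36], [-168.23, 168.23]. Speed limits (degrees/s): [147.25, 147.25, 180, 180, 180, 180, 180].

## Interface

Orientations are given as a 3x3 rotation matrix whose columns are the frame's x, y, z axes.
In Python, from rig import arm gives the robot as it stands.
- The arm moves only by the tool apply_moves, never from a script. Its arguments are lists of equal length, an entry for each row: "dp": the shift along the world's x, y, z in mm, a list of three; "rot": the turn, a rotation vector about the world's x, y, z in degrees, a list of three. A call has 1 to 5 rows; each row is the pose to reach, as a shift and turn from the pose commanded when the call began; what a row does not reach only later rows make up. A row lasts 1/10 s, in which the tool goes at most 50 mm and 8.59 degrees, less where a joint would pass 70% of its speed; a pose out of reach is approached as far as the arm can. A call with a gripper value outside its range is refused whole. "grip" is the finger opening in mm, from 0 to 85.4, set as the call begins (left out, the last holds). The fingers move at their own pace and stop on an object; the grip force is fixed at half the most. Time passes only in rows, so rows that repeat a pose let the fingers close. It gives the time, the measured TCP pose, the force, the opening and the grip force at its end, in the units of the state.
- arm.get_obs(): the state, without advancing time (a new reading comes with each control period).
- arm.read_camera(name): name is "side" or "top" or "wrist"; returns a dict with "image" (400x640x3 uint8, red, green, blue), "fx", "fy", "cx", "cy" (pixels), "xyz" and "rotation" of the camera in the world. Camera axes: x right, y down, z forward; pixel columns grow to the right and rows downward; lengths in m; the calibration is good to about 2 mm. A picture is of the moment at which its call begins. There is no depth.
- arm.job_done(): hands the job in; it is judged then, once.
The state is a dict: "t": time; "joint_positions": joint angles; "dq": joint speeds; "effort": joint torques, N m; "tool_pos": TCP position; "ee_rot": TCP orientation; "force": force on the tool from outside, world axes, zero at the start; "torque": the same for the moment, N m; "opening": opening from 0.0 (shut) to 1.0 (fully open); "gripper_force": force on a finger pad.
Only numpy, scipy, OpenCV 4.12 (cv2) and the standard library are available. Lean on these libraries where they do the work, as an engineer would, in place of code of your own. Each camera call takes 0.05 s, during which the arm holds its last target. There are 200 camera calls.

## Working session

There is one attempt and no reset: what is moved stays moved. The work goes in short steps, Python scripts to look and compute and a tool call to move; the robot and the scene stay as the last step left them, time stands still between calls to the robot, and variables do not carry over. Pictures are saved under pics/ and viewed, at most 10 in all, crops included, and the job is handed in when it is done.

Besides the shell and the picture viewer there is one more tool, called by a JSON object that holds its "method" and its "body". apply_moves: Moves the arm, as the interface text tells. Its arguments: {"type":"object","properties":{"dp":{"type":"array","items":{"type":"array","items":{"type":"number"}}},"rot":{"type":"array","items":{"type":"array","items":{"type":"number"}}},"grip":{"type":"number"}},"required":["dp","rot"]}

```bash
ls; mkdir -p pics; python3 - <<'E'
from rig import arm
import cv2,numpy as np
for n in ["top","side"]:
    r=arm.read_camera(n)
    cv2.imwrite(f"pics/{n}0.png",r["image"][:,:,::-1])
    print(n,{k:(np.round(v,4).tolist() if k!='image' else 0) for k,v in r.items()})
o=arm.get_obs();print(o)
E
```

```text
pics
top {'image': 0, 'fx': 380.1719, 'fy': 380.1719, 'cx': 318.411, 'cy': 200.5989, 'xyz': [0.4186, -0.0641, 0.8577], 'rotation': [[-0.012, -0.9938, 0.1101], [-0.9997, 0.0142, 0.0193], [-0.0207, -0.1098, -0.9937]]}
side {'image': 0, 'fx': 499.7824, 'fy': 499.7824, 'cx': 323.8795, 'cy': 201.8812, 'xyz': [-0.0527, 0.9095, 0.694], 'rotation': [[-0.8781, -0.239, 0.4145], [-0.4785, 0.428, -0.7668], [0.0059, -0.8716, -0.4902]]}
{'t': 0.1, 'joint_positions': array([60.38977256, 22.86655466,  2.58151355, 88.10638148, -1.07264654,
       69.14899156, -2.90551451]), 'dq': array([-0.04964993, -0.13356573,  0.02459068, -0.24119742,  0.0786778 ,
        0.04540194,  0.04883135]), 'effort': array([ 3.70818583e-03, -4.76258254e+01,  1.37038741e+00, -2.54947525e+01,
        1.19687256e-02,  5.04578958e-03,  2.57510050e-05]), 'tool_pos': array([ 0.26352789, -0.59357269,  0.23038489]), 'ee_rot': array([[ 9.13954666e-01,  4.05815535e-01, -7.87808786e-04],
       [ 4.05816286e-01, -9.13953419e-01,  1.51329631e-03],
       [-1.05901381e-04, -1.70278986e-03, -9.99998545e-01]]), 'force': array([-0.53422384,  0.52393204, -0.0624695 ]), 'torque': array([-0.02606392, -0.00517737, -0.04107187]), 'gripper_force': 0.0, 'opening': 0.9989152781494665}
```

View pics/top0.png

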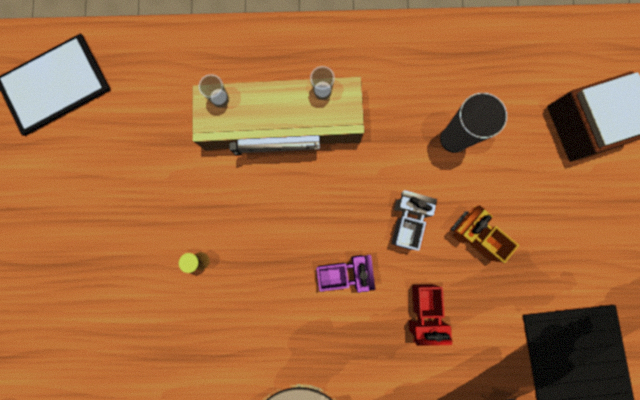

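View pics/side0.png

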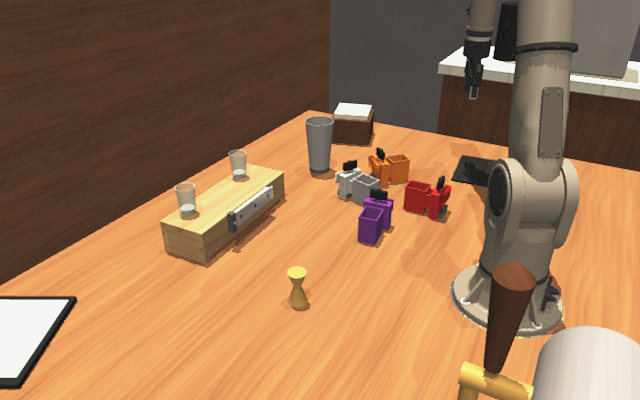

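The top view shows the silver caddy at about (412,220), with its carriage and knob away from the robot. The rail runs from its open end near (320,143) to the stop near (235,147). The side view agrees: caddy at about (357,183), rail at about (250,208). I'll zoom in on both.

```bash
python3 - <<'E'
import cv2,numpy as np
t=cv2.imread("pics/top0.png");s=cv2.imread("pics/side0.png")
a=cv2.resize(t[125:165,225:335],None,fx=7,fy=7,interpolation=cv2.INTER_CUBIC)[:, :770]
b=cv2.resize(t[180:260,385:445],(380,320*80*380//(60*320*80)*80*0+300) if 0 else (225,300),interpolation=cv2.INTER_CUBIC)
c=cv2.resize(s[150:212,325:395],(338,300),interpolation=cv2.INTER_CUBIC)
o=np.zeros((590,780,3),np.uint8);o[:280,:770]=a;o[285:585,:225]=b;o[285:585,240:578]=c
cv2.imwrite("pics/z1.png",o)
E
```

```text
(no output)
```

View pics/z1.png

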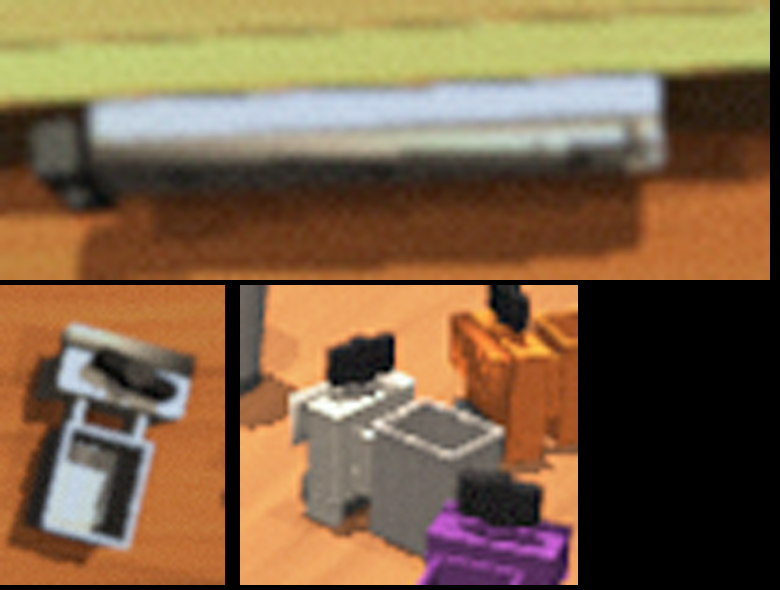

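Crop (scale 3.75, origin 385,180): cup rim corners are at about (62,425), (157,440), (130,548), (40,530). Rail crop (x7, origin 225,125): the face's upper edge runs from about (95,160) to (640,120). I'll turn these into positions.

```bash
cat > h.py <<'E'
from rig import arm
import cv2,numpy as np
def pix2w(c,uv,z):
    d=np.array([(uv[0]-c["cx"])/c["fx"],(uv[1]-c["cy"])/c["fy"],1]); d=np.array(c["rotation"])@d
    p=np.array(c["xyz"]); return p+d*(z-p[2])/d[2]
def w2pix(c,P):
    q=(np.atleast_2d(P)-c["xyz"])@np.array(c["rotation"]); return q[:,:2]/q[:,2:]*[c["fx"],c["fy"]]+[c["cx"],c["cy"]]
def obs():
    o=arm.get_obs(); print("t",round(o["t"],2),"tcp",np.round(o["tool_pos"]*1e3,1),"F",np.round(o["force"],1),"T",np.round(o["torque"],2),"op",round(o["opening"]*85.4,1),"gf",round(o["gripper_force"],1)); return o
def save(c,n): cv2.imwrite("pics/%s.png"%n,c["image"][:,:,::-1])
E
python3 - <<'E'
from h import *
c=arm.read_camera("top"); s=arm.read_camera("side")
b=lambda x,y:(385+x/3.75,180+(y-285)/3.75); a=lambda x,y:(225+x/7,125+y/7)
P=[pix2w(c,b(*p),.07) for p in [(62,425),(157,440),(130,548),(40,530)]]
for p in P: print(np.round(p*1e3))
print("cup",np.mean(P,0)*1e3,"yaw",[np.degrees(np.arctan2(*(d[[1,0]]))) for d in (P[0]-P[3],P[1]-P[2])])
for n,p,z in [("stopend",(95,160),.092),("mouth",(640,120),.092),("mouthback",(660,75),.082),("backL",(92,100),.082),("lowL",(110,195),.052),("lowR",(625,172),.052)]: print(n,np.round(pix2w(c,a(*p),z)*1e3))
print("carr", [np.round(pix2w(c,b(*p),.074)*1e3) for p in [(70,325),(195,355),(182,418),(58,388)]],"knob",[np.round(pix2w(c,b(*p),.106)*1e3) for p in [(92,358),(175,392)]])
ss=lambda x,y:(325+(x-240)/4.83,150+(y-285)/4.84)
print("side cup",[np.round(pix2w(s,ss(*p),.07)*1e3) for p in [(375,428),(432,402),(503,430),(450,460)]])
print("tin",pix2w(c,(485,115),.165),"orange",pix2w(c,(475,228),.09),pix2w(c,(498,243),.07),"jig",pix2w(c,(189,263),.075))
E
```

```text
[ 469. -220.   70.]
[ 460. -272.   70.]
[ 401. -255.   70.]
[ 411. -206.   70.]
cup [ 435.18903889 -238.13164032   70.        ] yaw [np.float64(-13.766979161266812), np.float64(-16.31873877487903)]
stopend [615. 115.  92.]
mouth [625. -47.  92.]
mouthback [641. -52.  82.]
backL [636. 118.  82.]
lowL [615. 119.  52.]
lowR [619. -41.  52.]
carr [array([ 524., -226.,   74.]), array([ 506., -294.,   74.]), array([ 471., -285.,   74.]), array([ 489., -218.,   74.])] knob [array([ 502., -230.,  106.]), array([ 483., -273.,  106.])]
side cup [array([ 465., -217.,   70.]), array([ 451., -264.,   70.]), array([ 400., -250.,   70.]), array([ 411., -202.,   70.])]
tin [ 0.651346   -0.36294374  0.165     ] orange [ 0.44408237 -0.36159039  0.09      ] [ 0.4136314  -0.41413239  0.07      ] jig [0.38045426 0.21786813 0.075     ]
```

{"method": "apply_moves", "body": {"dp": [[17,36,14],[34,72,28],[51,108,42],[68,144,56],[85,180,70]], "rot": [[0,0,-4],[0,0,-8],[0,0,-12],[0,0,-16],[0,0,-20]]}}

```text
t: 0.7
tool_pos: [0.3492, -0.4125, 0.3017]
ee_rot: [[0.998, 0.066, -0.0], [0.066, -0.998, 0.0], [-0.0, -0.0, -1.0]]
force: [1.1, 1.5, -0.0]
opening: 0.998
gripper_force: 0.0
```

{"method": "apply_moves", "body": {"dp": [[17,36,0],[34,72,0],[51,108,0],[68,144,0],[85,180,0]], "rot": [[0,0,-4],[0,0,-8],[0,0,-12],[0,0,-16],[0,0,-19]], "grip": 68}}

```text
t: 1.2
tool_pos: [0.4341, -0.2325, 0.3014]
ee_rot: [[0.965, -0.262, 0.0], [-0.262, -0.965, -0.0], [0.0, 0.0, -1.0]]
force: [0.2, -0.6, -0.2]
opening: 0.799
gripper_force: 0.0
```

```bash
python3 - <<'E'
from h import *
o=obs(); print(o["joint_positions"].round(1), o["ee_rot"].round(3).tolist())
c=arm.read_camera("wrist"); save(c,"w1"); print({k:np.round(v,4).tolist() for k,v in c.items() if k!='image'})
E
```

```text
t 1.2 tcp [ 434.1 -232.5  301.4] F [ 0.2 -0.6 -0.2] T [-0.02 -0.01  0.02] op 68.2 gf 0.0
[ 30.6   3.9  -7.9 103.    0.6  73.1 -82.6] [[0.965, -0.262, 0.0], [-0.262, -0.965, -0.0], [0.0, 0.0, -1.0]]
{'fx': 299.8246, 'fy': 299.8246, 'cx': 310.6041, 'cy': 197.4193, 'xyz': [0.5089, -0.2535, 0.4442], 'rotation': [[-0.2619, -0.9205, -0.2898], [-0.9651, 0.2504, 0.0768], [0.0019, 0.2998, -0.954]]}
```

View pics/w1.png

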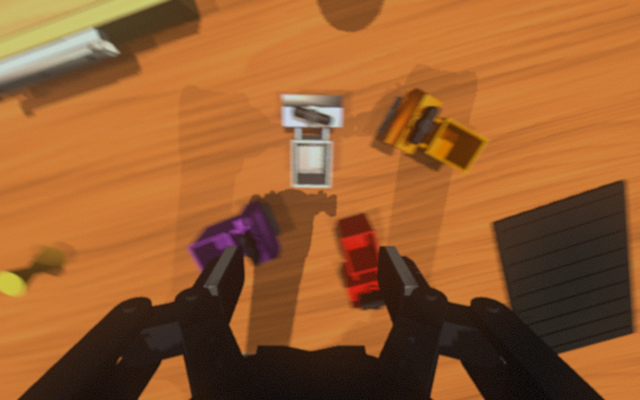

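The wrist view shows the silver caddy square in view: cup rim at about (291–332, 142–187), carriage at about (312,110), knob at about (312,115). I'll go and look at the rail from close by next.

{"method": "apply_moves", "body": {"dp": [[19,50,-10],[40,100,-40],[60,150,-80],[80,200,-110],[96,240,-140]], "rot": [[0,0,4],[0,0,8],[0,0,12],[0,0,16],[0,0,17]]}}

```text
t: 1.75
tool_pos: [0.5156, -0.0294, 0.1864]
ee_rot: [[0.999, 0.035, 0.001], [0.035, -0.999, -0.0], [0.001, 0.0, -1.0]]
force: [0.3, -1.4, 0.1]
opening: 0.799
gripper_force: 0.0
```

{"method": "apply_moves", "body": {"dp": [[0,20,0],[0,20,0]], "rot": [[0,0,0],[0,0,0]]}}

```text
t: 1.95
tool_pos: [0.5147, -0.0068, 0.1861]
ee_rot: [[0.999, 0.041, -0.002], [0.041, -0.999, 0.002], [-0.002, -0.002, -1.0]]
force: [0.0, 0.3, 0.6]
opening: 0.791
gripper_force: 0.0
```

```bash
python3 - <<'E'
from h import *
o=obs()
c=arm.read_camera("wrist"); save(c,"w2"); print({k:np.round(v,4).tolist() for k,v in c.items() if k!='image'})
import pickle; pickle.dump(c,open("w2.pkl","wb"))
w1=cv2.imread("pics/w1.png"); w2=c["image"][:,:,::-1]
ov=np.zeros((600,800,3),np.uint8)
ov[:400,:640]=w2
ov[400:600,:500]=cv2.resize(w1[90:190,260:360][0:0] if 0 else w1[92:192,270:395][:, :125],(250,200),interpolation=cv2.INTER_CUBIC)[:, :].repeat(2,1)[:, :500] if 0 else 0
z=cv2.resize(w1[90:192,278:348],(410,600),interpolation=cv2.INTER_CUBIC)
cv2.imwrite("pics/z2.png",np.hstack([cv2.resize(w2[:, :],(800,500)),])) 
cv2.imwrite("pics/z3.png",z)
E
```

```text
t 1.95 tcp [514.7  -6.8 186.1] F [0.  0.3 0.6] T [-0.06  0.01 -0.05] op 67.5 gf 0.0
{'fx': 299.8246, 'fy': 299.8246, 'cx': 310.6041, 'cy': 197.4193, 'xyz': [0.5924, -0.0047, 0.3287], 'rotation': [[0.0412, -0.9524, -0.3021], [-0.9992, -0.0394, -0.0122], [-0.0003, 0.3024, -0.9532]]}
```

View pics/z2.png

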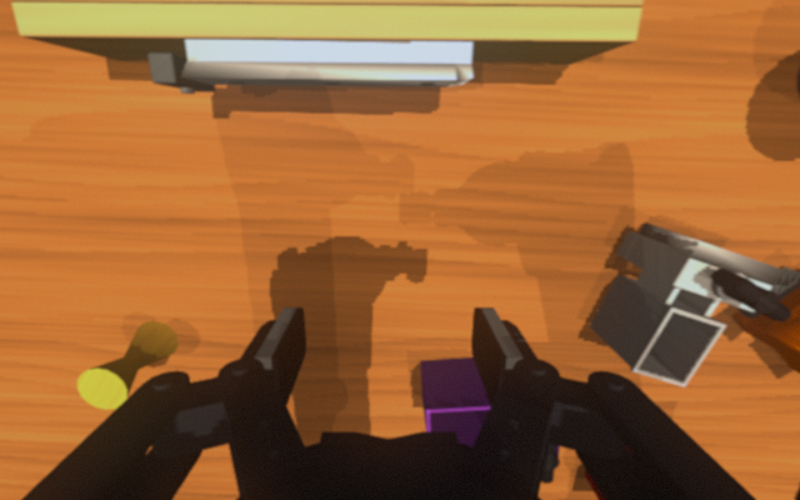

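View pics/z3.png

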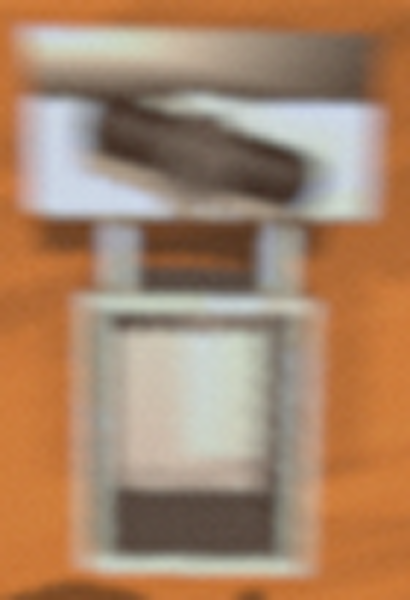

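In w2 (shown at x1.25), the rail's upper slope spans about (185,40)–(473,40), its face's upper edge runs about (183,62)–(470,67), and the stop is at about (165,68). In the zoomed w1 crop, the cup rim corners are (75,297), (325,297), (318,573), (77,573), and the knob runs from (100,125) to (300,175).

```bash
python3 - <<'E'
from h import *
import pickle; c=pickle.load(open("w2.pkl","rb"))
w1=dict(fx=299.8246,fy=299.8246,cx=310.6041,cy=197.4193,xyz=[0.5089,-0.2535,0.4442],rotation=[[-0.2619,-0.9205,-0.2898],[-0.9651,0.2504,0.0768],[0.0019,0.2998,-0.954]])
z=lambda x,y:(278+x/5.857,90+y/5.882)
P=np.array([pix2w(w1,z(*p),.07) for p in [(75,297),(325,297),(318,573),(77,573)]])*1e3
print(P.round(1),"ctr",P.mean(0).round(1)); yaw=lambda d:np.degrees(np.arctan2(d[1],d[0])).round(1)
print("yaw",yaw(P[0]-P[3]),yaw(P[1]-P[2]),yaw(P[0]-P[1])-90,yaw(P[3]-P[2])-90)
C=np.array([pix2w(w1,z(*p),.074) for p in [(22,98),(383,98),(383,218),(22,215)]])*1e3; print("carr",C.round(1))
K=np.array([pix2w(w1,z(*p),.106) for p in [(103,125),(303,178)]])*1e3; print("knob",K.round(1),K.mean(0),yaw(K[0]-K[1]))
g=cv2.GaussianBlur(cv2.cvtColor(c["image"],cv2.COLOR_RGB2GRAY).astype(float),(5,5),0.8)
for col in (170,220,270,320,340,360): print(col,g[22:75,col].astype(int).tolist())
for r in (36,44,50,56,60): print(r,"L",g[r,112:160].astype(int).tolist(),"R",g[r,350:390].astype(int).tolist())
E
```

```text
[[ 472.7 -219.1   70. ]
 [ 458.9 -269.9   70. ]
 [ 401.  -254.    70. ]
 [ 414.9 -202.6   70. ]] ctr [ 436.9 -236.4   70. ]
yaw -15.9 -15.3 -15.200000000000003 -15.200000000000003
carr [[ 513.9 -220.2   74. ]
 [ 494.8 -290.5   74. ]
 [ 471.9 -285.1   74. ]
 [ 491.9 -213.6   74. ]]
knob [[ 505.  -236.2  106. ]
 [ 486.1 -269.6  106. ]] [ 495.50807466 -252.92681134  106.        ] 60.5
170 [189, 189, 188, 187, 186, 183, 172, 153, 143, 161, 191, 209, 212, 212, 212, 211, 211, 212, 212, 212, 212, 212, 211, 212, 212, 209, 199, 183, 170, 163, 156, 150, 143, 136, 130, 123, 117, 111, 104, 95, 85, 77, 73, 71, 70, 69, 67, 63, 60, 61, 72, 92, 109]
220 [191, 190, 189, 189, 188, 186, 178, 161, 142, 146, 176, 202, 212, 213, 213, 213, 213, 213, 213, 213, 213, 213, 213, 213, 213, 211, 204, 188, 173, 171, 180, 188, 191, 188, 182, 174, 167, 160, 154, 144, 125, 99, 79, 72, 71, 72, 73, 73, 73, 73, 75, 78, 81]
270 [190, 190, 189, 189, 189, 188, 184, 173, 151, 135, 146, 177, 202, 212, 215, 215, 214, 214, 214, 213, 213, 213, 213, 214, 214, 214, 209, 194, 172, 161, 165, 177, 189, 199, 205, 207, 207, 204, 200, 
[... 2210 characters left out ...]
9, 89, 76, 64, 56, 54, 55, 58, 66, 79, 91, 99, 104, 107, 110, 111, 113, 114, 115, 116, 117, 118, 119] R [192, 191, 190, 190, 190, 190, 189, 189, 189, 188, 188, 188, 185, 177, 162, 148, 143, 151, 164, 178, 189, 196, 199, 200, 200, 197, 186, 162, 130, 100, 83, 77, 77, 77, 78, 81, 85, 88, 89, 89]
60 L [89, 89, 89, 89, 90, 90, 91, 91, 91, 93, 98, 101, 102, 103, 103, 104, 104, 104, 104, 104, 103, 103, 104, 104, 103, 100, 94, 83, 70, 59, 54, 55, 60, 68, 76, 80, 82, 83, 84, 85, 87, 89, 89, 90, 90, 91, 92, 93] R [211, 211, 212, 211, 211, 212, 211, 211, 212, 211, 211, 211, 210, 202, 183, 156, 134, 129, 140, 154, 168, 181, 192, 200, 207, 209, 205, 188, 157, 120, 93, 81, 79, 80, 83, 87, 90, 93, 94, 94]
```

```bash
python3 - <<'E'
from h import *
import pickle; c=pickle.load(open("w2.pkl","rb"))
f=lambda u,v,z:(pix2w(c,(u,v),z)*1e3).round(1)
U=np.array([f(u,v,.092)[:2] for u,v in [(170,48.6),(220,48.7),(270,49.3),(320,49.6),(360,50.1)]]);L=np.array([f(u,v,.052)[:2] for u,v in [(170,62.0),(220,63),(270,63.5),(320,64),(360,63.9)]])
for n,A in(("up",U),("low",L)):
    k=np.polyfit(A[:,1],A[:,0],1); print(n,A.tolist(),"yaw",np.degrees(np.arctan(-k[0])),"x at y=0",k[1],"y=-50",np.polyval(k,-50))
print("mouth end", f(378,36,.084),f(377.8,44,.089),f(378.3,60,.062),f(378,56,.075),"railstop end",f(148,36,.084),f(149,44,.089),"stop",f(137.5,44,.098),f(139,56,.098),f(118,44,.098))
t=cv2.imread("pics/top0.png")
E
```

```text
up [[624.9, 97.4], [626.3, 61.6], [627.4, 25.9], [628.7, -9.9], [629.5, -38.6]] yaw 1.9370619578593826 x at y=0 628.2826367607435 y=-50 629.9736865421651
low [[620.0, 115.7], [621.0, 73.4], [622.4, 31.0], [623.7, -11.4], [625.2, -45.3]] yaw 1.8377907049562257 x at y=0 623.508586932838 y=-50 625.1129121054789
mouth end [640.7 -52.   84. ] [634.5 -51.5  89. ] [627.5 -58.4  62. ] [628.6 -55.3  75. ] railstop end [633.7 116.1  84. ] [627.7 113.5  89. ] stop [626.1 117.1  98. ] [618.4 117.   98. ] [625.5 130.6  98. ]
```

{"method": "apply_moves", "body": {"dp": [[-16,-44,-10],[-32,-88,-20],[-48,-132,-30],[-64,-176,-40],[-76,-220,-46]], "rot": [[0,0,-4],[0,0,-8],[0,0,-12],[0,0,-16],[0,0,-17.7]]}}

```text
t: 2.5
tool_pos: [0.4366, -0.2347, 0.1413]
ee_rot: [[0.961, -0.277, -0.0], [-0.277, -0.961, -0.002], [0.0, 0.002, -1.0]]
force: [1.5, 0.3, 0.4]
opening: 0.798
gripper_force: 0.0
```

{"method": "apply_moves", "body": {"dp": [[-1,-5,0],[-2,-10,0],[-2,-10,0],[-2,-10,0]], "rot": [[0,0,0],[0,0,0],[0,0,0],[0,0,0]]}}

```text
t: 2.9
tool_pos: [0.4378, -0.2399, 0.1415]
ee_rot: [[0.963, -0.27, 0.001], [-0.27, -0.963, -0.0], [0.001, -0.0, -1.0]]
force: [0.6, -0.1, -0.1]
opening: 0.798
gripper_force: 0.0
```

```bash
python3 - <<'E'
from h import *
o=obs(); print(o["ee_rot"].round(4).tolist(),o["joint_positions"].round(1))
c=arm.read_camera("wrist")
yaw=np.radians(-15.3); R=np.array([[np.cos(yaw),-np.sin(yaw),0],[np.sin(yaw),np.cos(yaw),0],[0,0,1]])
org=np.array([.437,-.2365,0])-R@[-.07,0,0]
im=c["image"][:,:,::-1].copy()
def poly(pts,col):
    q=w2pix(c,(R@np.array(pts).T).T+org); cv2.polylines(im,[np.round(q*16).astype(int).reshape(-1,1,2)],True,col,1,cv2.LINE_AA,4)
poly([(-.099,-.023,.07),(-.041,-.023,.07),(-.041,.023,.07),(-.099,.023,.07)],(0,255,0))
poly([(-.024,-.035,.074),(0,-.035,.074),(0,.035,.074),(-.024,.035,.074)],(255,0,255))
cv2.imwrite("pics/w3.png",im)
E
```

```text
t 2.9 tcp [ 437.8 -239.9  141.5] F [ 0.6 -0.1 -0.1] T [0.08 0.03 0.04] op 68.1 gf 0.0
[[0.9629, -0.27, 0.0009], [-0.27, -0.9629, -0.0001], [0.0009, -0.0002, -1.0]] [ 31.5  13.   -8.8 114.    2.4  53.2 -84.2]
```

View pics/w3.png

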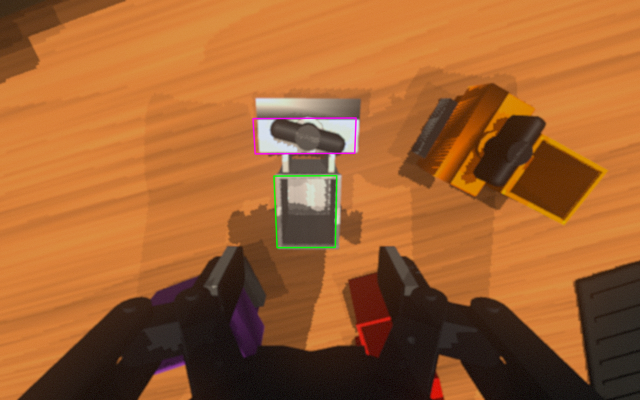

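The overlaid model sits on the caddy's cup rim (275–340, 175–247) and carriage top (254–358, 118–154) to within about 1 mm. Now descending to grasp.

{"method": "apply_moves", "body": {"dp": [[-1,3.4,-20],[-1,3.4,-45],[-1,3.4,-70],[-1,3.4,-90],[-1,3.4,-100]], "rot": [[0,0,0.3],[0,0,0.3],[0,0,0.3],[0,0,0.3],[0,0,0.3]]}}

```text
t: 3.45
tool_pos: [0.4357, -0.2356, 0.0396]
ee_rot: [[0.964, -0.264, -0.002], [-0.264, -0.964, 0.001], [-0.002, -0.001, -1.0]]
force: [-0.1, -0.4, 0.2]
opening: 0.8
gripper_force: 0.0
```

{"method": "apply_moves", "body": {"dp": [[0,0,0],[0,0,0],[0,0,0],[0,0,0],[0,0,0]], "rot": [[0,0,0],[0,0,0],[0,0,0],[0,0,0],[0,0,0]], "grip": 30}}

```text
t: 3.95
tool_pos: [0.4364, -0.2371, 0.0416]
ee_rot: [[0.964, -0.266, 0.001], [-0.266, -0.964, -0.0], [0.001, -0.0, -1.0]]
force: [-1.0, 1.6, -0.8]
opening: 0.524
gripper_force: 62.0
```

{"method": "apply_moves", "body": {"dp": [[0,0,10],[0,0,30],[10,12,45],[30,35,50],[55,65,50]], "rot": [[0,0,0],[0,0,0],[0,0,3],[0,0,7],[0,0,11]]}}

```text
t: 4.45
tool_pos: [0.4908, -0.1742, 0.0924]
ee_rot: [[0.997, -0.08, 0.001], [-0.08, -0.997, -0.002], [0.001, 0.002, -1.0]]
force: [0.7, 0.4, -6.3]
opening: 0.527
gripper_force: 62.9
```

{"method": "apply_moves", "body": {"dp": [[25,30,0],[45,50,-4],[55,62,-8],[60,67,-9],[60,67,-9]], "rot": [[0,0,4],[0,0,6.3],[0,0,6.3],[0,0,6.3],[0,0,6.3]]}}

```text
t: 4.95
tool_pos: [0.5504, -0.1056, 0.0816]
ee_rot: [[0.999, 0.032, -0.002], [0.032, -0.999, -0.0], [-0.002, 0.0, -1.0]]
force: [-0.2, 0.3, -6.1]
opening: 0.527
gripper_force: 62.7
```

{"method": "apply_moves", "body": {"dp": [[0,0,0],[0,0,0]], "rot": [[0,0,0],[0,0,0]]}}

```text
t: 5.15
tool_pos: [0.5499, -0.1073, 0.082]
ee_rot: [[1.0, 0.029, -0.001], [0.029, -1.0, -0.001], [-0.001, 0.001, -1.0]]
force: [-0.2, -0.5, -5.6]
opening: 0.525
gripper_force: 62.6
```

```bash
cat >> h.py <<'E'
def draw(c,org,yaw,im,boxes,s=1):
    y=np.radians(yaw); R=np.array([[np.cos(y),-np.sin(y),0],[np.sin(y),np.cos(y),0],[0,0,1]])
    for pts,col,cl in boxes:
        q=w2pix(c,(R@np.array(pts).T).T+org)*s; cv2.polylines(im,[np.round(q*16).astype(int).reshape(-1,1,2)],cl,col,1,cv2.LINE_AA,4)
RIM=[(-.099,-.023,.07),(-.041,-.023,.07),(-.041,.023,.07),(-.099,.023,.07)]
CAR=[(-.024,-.035,.074),(0,-.035,.074),(0,.035,.074),(-.024,.035,.074)]
RF=[(0,-.085,.092),(0,.085,.092),(0,.085,.052),(0,-.085,.052)]
RB=[(0,-.085,.092),(.01,-.085,.082),(.01,.085,.082),(0,.085,.092)]
E
python3 - <<'E'
from h import *
import pickle
o=obs(); print(o["ee_rot"].round(4).tolist(),o["joint_positions"].round(1))
c=arm.read_camera("wrist"); pickle.dump(c,open("w4.pkl","wb")); save(c,"w4raw")
s=2; im=cv2.resize(c["image"][:,:,::-1],None,fx=s,fy=s,interpolation=cv2.INTER_CUBIC)
yaw=np.degrees(np.arctan2(o["ee_rot"][1,0],o["ee_rot"][0,0]));print(yaw)
org=o["tool_pos"]+[0,0,-.0416]+.0705*o["ee_rot"][:,0]
draw(c,org,yaw,im,[(RIM,(0,255,0),True),(CAR,(255,0,255),True)],s)
draw(c,np.array([.625,.032,0]),1.9,im,[(RF,(0,0,255),True),(RB,(255,255,0),True)],s)
cv2.imwrite("pics/w4.png",im[0:560,120:920])
E
```

```text
t 5.15 tcp [ 549.9 -107.3   82. ] F [-0.2 -0.5 -5.6] T [ 0.01  0.23 -0.04] op 44.8 gf 62.6
[[0.9996, 0.0292, -0.0012], [0.0292, -0.9996, -0.0013], [-0.0013, 0.0012, -1.0]] [ 18.7  23.4 -14.9 108.6   7.9  49.  -88.6]
1.6734073254387347
```

View pics/w4.png

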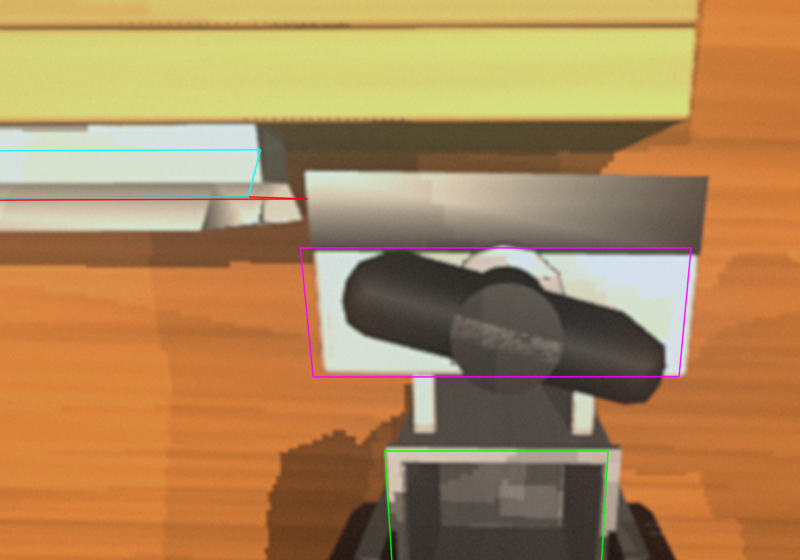

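w4 (x2, offset 120): the carriage top's back edge runs about (313,250)–(698,255), slightly turned against the overlay. The rail's face edge is at about y=184, against the predicted 199, and the mouth is at about x=258–300. So the rail is a few mm farther away than estimated. I'll measure the lines sub-pixel.

```bash
cat >> h.py <<'E'
def edge(g,fixed,lo,hi,sgn,axis):
    # subpixel edge: strongest signed gradient; axis 0: along rows at column fixed
    p=g[lo:hi,fixed] if axis==0 else g[fixed,lo:hi]
    d=np.gradient(p)*sgn; i=int(np.clip(np.argmax(d),1,len(d)-2)); a,b,e=d[i-1:i+2]
    return lo+i+0.5*(a-e)/(a-2*b+e+1e-9)
def line(g,fx,lo,hi,sgn,axis):
    fx=np.array(fx); v=np.array([edge(g,f,lo,hi,sgn,axis) for f in fx])
    k=np.polyfit(fx,v,1); r=v-np.polyval(k,fx); m=abs(r)<max(.4,np.median(abs(r))*2); k=np.polyfit(fx[m],v[m],1)
    return k,np.std(v[m]-np.polyval(k,fx[m])),m.sum()
def gray(c): return cv2.GaussianBlur(cv2.cvtColor(c["image"],cv2.COLOR_RGB2GRAY).astype(float),(0,0),0.8)
E
python3 - <<'E'
from h import *
import pickle; c=pickle.load(open("w4.pkl","rb")); g=gray(c)
for n,a in dict(hookback=(range(230,400,6),78,98,1,0),carback=(list(range(224,240,4))+list(range(350,400,6)),118,134,1,0),carfront=(list(range(228,290,5)),180,194,-1,0),carfrontR=(list(range(362,372,3))+list(range(385,396,3)),180,196,-1,0),rimfar=(range(322,420,6),218,232,1,0),carL=(range(132,182,5),210,230,1,1),carR=(range(134,182,5),395,415,-1,1),rimL=(range(232,270,5),306,322,1,1),rimR=(range(232,270,5),416,436,-1,1),railback=(range(70,240,8),55,70,1,0),railup=(range(70,240,8),86,97,-1,0),raillow=(range(70,210,8),108,122,-1,0),railend=(range(66,88,3),240,256,-1,1)).items():
    k,s,m=line(g,*a); f=a[0]; f=(min(f),max(f)); print(n,"at",f,np.polyval(k,f).round(2),"slope deg",np.degrees(np.arctan(k[0])).round(2),"res",s.round(2),m)
E
```

```text
hookback at (230, 398) [86.86 82.47] slope deg -1.5 res 1.53 26
carback at (224, 398) [125.05 127.16] slope deg 0.69 res 0.08 13
carfront at (228, 288) [185.33 186.55] slope deg 1.16 res 0.08 11
carfrontR at (362, 394) [183.82 187.22] slope deg 6.05 res 1.32 8
rimfar at (322, 418) [223.21 227.76] slope deg 2.71 res 0.42 15
carL at (132, 177) [217.54 221.01] slope deg 4.41 res 0.17 10
carR at (134, 179) [407.58 402.93] slope deg -5.89 res 0.06 10
rimL at (232, 267) [314.35 311.97] slope deg -3.88 res 4.11 8
rimR at (232, 267) [424.42 425.02] slope deg 0.97 res 6.63 8
railback at (70, 238) [62.99 64.86] slope deg 0.64 res 1.58 21
railup at (70, 238) [90.97 90.56] slope deg -0.14 res 0.06 16
raillow at (70, 206) [115.9  112.04] slope deg -1.62 res 0.71 16
railend at (66, 87) [250.31 251.29] slope deg 2.66 res 2.5 7
```

```bash
python3 - <<'E'
from h import *
import pickle; c=pickle.load(open("w4.pkl","rb"))
f=lambda u,v,z:pix2w(c,(u,v),z)*1e3
yaw=lambda a,b:np.degrees(np.arctan2(-(a-b)[0],(a-b)[1]))
z=.082-.0416+.074
A,B=f(224,125.05,z),f(398,127.16,z); print("carback",A.round(2),B.round(2),yaw(A,B))
# back corners: left edge line & right edge line at back row
L,R=f(217.0,125.0,z),f(408.3,127.3,z); print("corners",L.round(1),R.round(1),"width",np.linalg.norm(L-R),"mid",((L+R)/2).round(1))
fl=f(221.3,185.2,z); fr=f(402.2,188,z); print("front",fl.round(1),fr.round(1),"depth",np.linalg.norm(L-fl),np.linalg.norm(R-fr))
U,V=f(70,90.97,.092),f(238,90.56,.092); print("railup",U.round(2),V.round(2),yaw(U,V), "x at y=-50", np.interp(0,[0,1],[0,1]) or (V+(U-V)*((-50-V[1])/(U-V)[1])).round(2))
E
```

```text
carback [619.04 -75.31 114.4 ] [ 620.14 -137.77  114.4 ] 1.0012411430452879
corners [619.  -72.8 114.4] [ 620.2 -141.5  114.4] width 68.68578881201188 mid [ 619.6 -107.1  114.4]
front [596.7 -73.  114.4] [ 597.5 -142.1  114.4] depth 22.33840860985844 22.677414925288463
railup [629.29  -5.86  92.  ] [631.52 -75.77  92.  ] 1.8289196799464842 x at y=-50 [630.69 -50.    92.  ]
```

{"method": "apply_moves", "body": {"dp": [[4,-3,0],[8,-4,0],[12.4,-4,0],[12.4,-4,0],[12.4,-4,0]], "rot": [[0,0,0.5],[0,0,0.85],[0,0,0.85],[0,0,0.85],[0,0,0.85]]}}

```text
t: 5.7
tool_pos: [0.5615, -0.1102, 0.0814]
ee_rot: [[0.999, 0.046, -0.005], [0.046, -0.999, -0.001], [-0.005, 0.001, -1.0]]
force: [-5.3, -2.2, -3.9]
opening: 0.529
gripper_force: 63.1
```

```bash
python3 - <<'E'
from h import *
import pickle
c=pickle.load(open("w4.pkl","rb")); print("mouth",[(pix2w(c,p,z)*1e3).round(1) for p,z in [((210,109),.06),((207,96),.085),((189,75),.087)]])
o=obs(); print(o["ee_rot"].round(4).tolist())
c=arm.read_camera("wrist"); s=arm.read_camera("side"); pickle.dump((c,s),open("w5.pkl","wb"))
yaw=1.85; org=o["tool_pos"]+[0,0,-.0416]+.0705*np.array([np.cos(np.radians(yaw)),np.sin(np.radians(yaw)),0]); print("org",org)
CB=[(-.024,.035,.0),(-.024,.035,.074),(0,.035,.074),(0,.035,.052)]; CUP=[(-.099,.023,.07),(-.099,.023,0),(-.041,.023,0),(-.041,.023,.07)]
im=cv2.resize(s["image"][:,:,::-1],None,fx=6,fy=6,interpolation=cv2.INTER_CUBIC)
ro=np.array([.6288,.032,0])
draw(s,org,yaw,im,[(CB,(255,0,255),False),(CUP,(0,255,0),True)],6); draw(s,ro,1.85,im,[(RF,(0,0,255),True)],6)
p=w2pix(s,org+[-.03,0,.05])[0]*6; x,y=int(p[0])-260,int(p[1])-250
wi=cv2.resize(c["image"][:,:,::-1],None,fx=2,fy=2,interpolation=cv2.INTER_CUBIC)
draw(c,org,yaw,wi,[(CAR,(255,0,255),True)],2); draw(c,ro,1.85,wi,[(RF,(0,0,255),True)],2)
cv2.imwrite("pics/w5.png",np.hstack([im[y:y+600,x:x+400],wi[20:420,330:730] if 0 else cv2.copyMakeBorder(wi[20:420,200:600],0,200,0,0,cv2.BORDER_CONSTANT)]))
E
```

```text
mouth [array([622.8, -53.4,  60. ]), array([629.1, -60.4,  85. ]), array([637.3, -54. ,  87. ])]
t 5.7 tcp [ 561.5 -110.2   81.4] F [-5.3 -2.2 -3.9] T [-0.4   1.3  -0.09] op 45.1 gf 63.1
[[0.9989, 0.0459, -0.0048], [0.0459, -0.9989, -0.0008], [-0.0048, 0.0006, -1.0]]
org [ 0.63200049 -0.10793136  0.0398367 ]
```

View pics/w5.png

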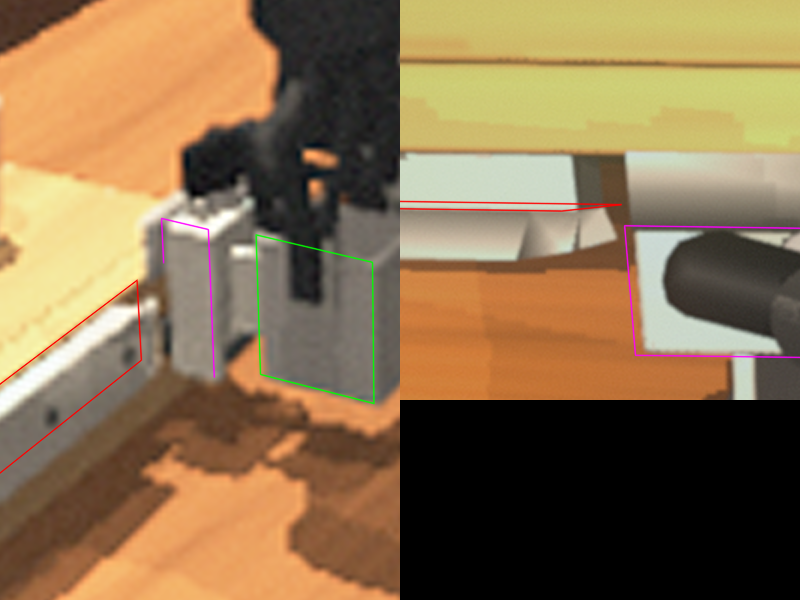

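The carriage touched lightly (5 N): the wrist view shows the hook's rear at the riser board (y≈152). I misread the strips. The white strip is the rail's flat foot and the grey one is its 45° slope, so the face's upper edge is the grey strip's lower border. Backing off and recomputing.

{"method": "apply_moves", "body": {"dp": [[-5,-2,0],[-11,-3,0],[-11,-3,0],[-11,-3,0]], "rot": [[0,0,0],[0,0,0],[0,0,0],[0,0,0]]}}

```text
t: 6.2
tool_pos: [0.5529, -0.1122, 0.0824]
ee_rot: [[0.999, 0.047, 0.001], [0.047, -0.999, 0.0], [0.001, 0.0, -1.0]]
force: [0.3, -0.1, -6.1]
opening: 0.53
gripper_force: 62.8
```

```bash
python3 - <<'E'
from h import *
import pickle
o=obs(); print(np.degrees(np.arctan2(o["ee_rot"][1,0],o["ee_rot"][0,0])),o["ee_rot"][2].round(4))
c=arm.read_camera("wrist"); pickle.dump(c,open("w6.pkl","wb")); save(c,"w6")
g=gray(c)
yw=lambda a,b:np.degrees(np.arctan2(-(a-b)[0],(a-b)[1]))
for n,c,mid,low,cols in (("w2",pickle.load(open("w2.pkl","rb")),(44,56),(57,70),range(200,350,5)),("w4",pickle.load(open("w4.pkl","rb")),(86,97),(109,121),range(70,200,5)),("w6",c,(84,99),(104,124),range(60,200,5))):
    g=gray(c)
    for z,r in((.082,mid),(.092,low)):
        k,s,m=line(g,cols,*r,-1,0); A,B=[pix2w(c,(u,np.polyval(k,u)),z)*1e3 for u in (min(cols),max(cols))]
        print(n,z,"yaw",yw(A,B).round(2),"x at y=-50",(A+(B-A)*(-50-A[1])/(B-A)[1])[0].round(2),"rows",np.polyval(k,(min(cols),max(cols))).round(1),s.round(2),m,len(cols))
g=gray(c); z=o["tool_pos"][2]-.0416+.074
k,s,m=line(g,list(range(232,250,3))+list(range(360,400,5)),110,140,1,0); print("carback",np.polyval(k,(224,398)).round(2),s,m)
A,B=[pix2w(c,(u,np.polyval(k,u)),z)*1e3 for u in (224,398)]; print("x at y=-50",(A+(B-A)*(-50-A[1])/(B-A)[1])[0].round(2),"yaw",yw(A,B).round(2), A.round(1),B.round(1))
E
```

```text
t 6.2 tcp [ 552.9 -112.2   82.4] F [ 0.3 -0.1 -6.1] T [-0.06  0.25  0.02] op 45.3 gf 62.8
2.700013709323098 [ 1.3e-03  1.0e-04 -1.0e+00]
w2 0.082 yaw 1.86 x at y=-50 631.37 rows [48.6 50. ] 0.03 30 30
w2 0.092 yaw 1.68 x at y=-50 620.47 rows [62.3 64.2] 0.13 30 30
w4 0.082 yaw 1.88 x at y=-50 631.08 rows [91.  90.6] 0.05 20 26
w4 0.092 yaw 2.81 x at y=-50 621.56 rows [115.6 113.1] 0.57 23 26
w6 0.082 yaw 3.08 x at y=-50 631.84 rows [93.9 93. ] 0.91 22 28
w6 0.092 yaw 3.54 x at y=-50 621.98 rows [118.3 116.3] 0.83 24 28
carback [124.97 127.18] 0.12481120387241494 14
x at y=-50 620.38 yaw 2.0 [621.4 -78.9 114.8] [ 623.6 -141.4  114.8]
```

The readings now agree: the face is at x≈621.2 (y=-50), yaw 1.85°. The carriage back is at 620.4 there, yaw 2.0°, lifted about 0.8 mm. Lateral alignment is good, so I'll ease it on.

{"method": "apply_moves", "body": {"dp": [[-0.1,4,0.2],[-0.2,8,0.2],[-0.3,12,0.2],[-0.4,15,0.2],[-0.5,17,0.2]], "rot": [[0,0,-0.1],[0,0,-0.1],[0,0,-0.1],[0,0,-0.1],[0,0,-0.1]]}}

```text
t: 6.75
tool_pos: [0.5521, -0.0946, 0.0823]
ee_rot: [[0.999, 0.046, 0.0], [0.046, -0.999, 0.0], [0.0, -0.0, -1.0]]
force: [0.4, -0.1, -4.7]
opening: 0.528
gripper_force: 62.7
```

{"method": "apply_moves", "body": {"dp": [[-0.1,2,0],[-0.1,4,0],[-0.2,6,0],[-0.2,8,0],[-0.3,10,0]], "rot": [[0,0,0],[0,0,0],[0,0,0],[0,0,0],[0,0,0]]}}

```text
t: 7.25
tool_pos: [0.5517, -0.0852, 0.0823]
ee_rot: [[0.999, 0.045, 0.0], [0.045, -0.999, -0.0], [0.0, 0.0, -1.0]]
force: [0.0, -0.8, -6.0]
opening: 0.532
gripper_force: 62.7
```

{"method": "apply_moves", "body": {"dp": [[-0.1,2,0],[-0.1,4,0],[-0.2,6,0],[-0.2,8,0],[-0.3,10,0]], "rot": [[0,0,0],[0,0,0],[0,0,0],[0,0,0],[0,0,0]]}}

```text
t: 7.75
tool_pos: [0.5515, -0.0751, 0.0823]
ee_rot: [[0.999, 0.045, 0.0], [0.045, -0.999, -0.0], [0.0, 0.0, -1.0]]
force: [0.4, 0.1, -5.6]
opening: 0.523
gripper_force: 62.7
```

{"method": "apply_moves", "body": {"dp": [[-0.1,2,0],[-0.1,4,0],[-0.2,6,0],[-0.2,8,0],[-0.3,10,0]], "rot": [[0,0,0],[0,0,0],[0,0,0],[0,0,0],[0,0,0]]}}

```text
t: 8.25
tool_pos: [0.5512, -0.0652, 0.0824]
ee_rot: [[0.999, 0.045, 0.0], [0.045, -0.999, -0.0], [0.0, 0.0, -1.0]]
force: [0.4, -0.4, -6.5]
opening: 0.527
gripper_force: 62.7
```

```bash
python3 - <<'E'
from h import *
import pickle
o=obs(); c=arm.read_camera("wrist"); pickle.dump(c,open("w7.pkl","wb"))
s=2; im=cv2.resize(c["image"][:,:,::-1],None,fx=s,fy=s,interpolation=cv2.INTER_CUBIC)
yaw=1.9; org=o["tool_pos"]+[0,0,-.0416]+.0705*np.array([np.cos(np.radians(yaw)),np.sin(np.radians(yaw)),0]); print(org)
draw(c,org,yaw,im,[(CAR,(255,0,255),True)],s); draw(c,np.array([.6187,.032,0]),1.85,im,[(RF,(0,0,255),True),(RB,(255,255,0),True)],s)
cv2.imwrite("pics/w7.png",im[0:460,120:920])
E
```

```text
t 8.25 tcp [551.2 -65.2  82.4] F [ 0.4 -0.4 -6.5] T [-0.    0.16 -0.04] op 45.0 gf 62.7
[ 0.6216872  -0.06281954  0.0407536 ]
```

View pics/w7.png

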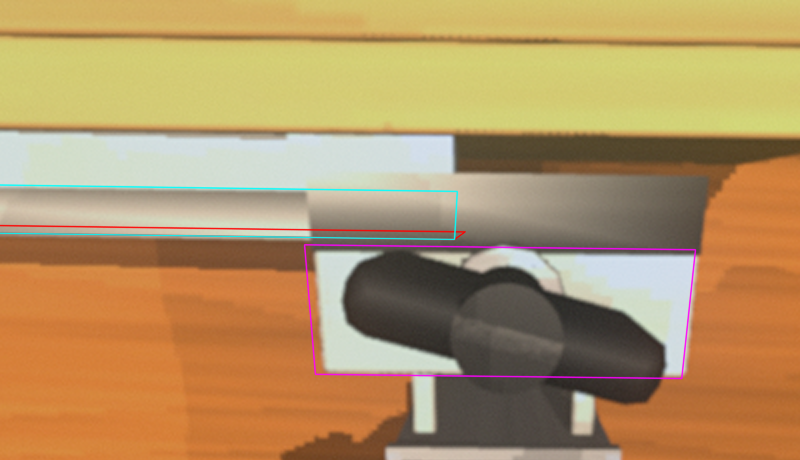

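The carriage is about 25 mm onto the rail. Overlay and image agree (mouth at about (455,190), carriage at 313–695), and there is no contact force. Sliding on.

{"method": "apply_moves", "body": {"dp": [[-0.1,3,0],[-0.2,6,0],[-0.3,9,0],[-0.4,12,0],[-0.5,15,0]], "rot": [[0,0,0],[0,0,0],[0,0,0],[0,0,0],[0,0,0]]}}

```text
t: 8.8
tool_pos: [0.5507, -0.05, 0.0823]
ee_rot: [[0.999, 0.045, 0.0], [0.045, -0.999, -0.0], [0.0, 0.0, -1.0]]
force: [0.4, 0.7, -5.9]
opening: 0.527
gripper_force: 62.7
```

{"method": "apply_moves", "body": {"dp": [[-0.1,4,0],[-0.3,8,0],[-0.4,12,0],[-0.5,16,0],[-0.7,20,0]], "rot": [[0,0,0],[0,0,0],[0,0,0],[0,0,0],[0,0,0]]}}

```text
t: 9.3
tool_pos: [0.55, -0.0299, 0.0823]
ee_rot: [[0.999, 0.045, 0.0], [0.045, -0.999, -0.0], [0.0, 0.0, -1.0]]
force: [0.9, -0.9, -5.1]
opening: 0.53
gripper_force: 62.7
```

{"method": "apply_moves", "body": {"dp": [[-0.1,4,0],[-0.3,8,0],[-0.4,12,0],[-0.5,16,0],[-0.7,20,0]], "rot": [[0,0,0],[0,0,0],[0,0,0],[0,0,0],[0,0,0]]}}

```text
t: 9.8
tool_pos: [0.5493, -0.01, 0.0823]
ee_rot: [[0.999, 0.045, 0.0], [0.045, -0.999, -0.0], [0.0, 0.0, -1.0]]
force: [2.3, 0.1, -5.5]
opening: 0.522
gripper_force: 62.8
```

{"method": "apply_moves", "body": {"dp": [[-0.1,4,0],[-0.3,8,0],[-0.4,12,0],[-0.5,16,0],[-0.7,20,0]], "rot": [[0,0,0],[0,0,0],[0,0,0],[0,0,0],[0,0,0]]}}

```text
t: 10.3
tool_pos: [0.5486, 0.01, 0.0823]
ee_rot: [[0.999, 0.045, 0.0], [0.045, -0.999, -0.0], [0.0, 0.0, -1.0]]
force: [1.9, 0.1, -5.5]
opening: 0.524
gripper_force: 62.8
```

{"method": "apply_moves", "body": {"dp": [[-0.1,4,0],[-0.3,8,0],[-0.4,12,0],[-0.5,16,0],[-0.7,20,0]], "rot": [[0,0,0],[0,0,0],[0,0,0],[0,0,0],[0,0,0]]}}

```text
t: 10.8
tool_pos: [0.548, 0.03, 0.0823]
ee_rot: [[0.999, 0.045, 0.0], [0.045, -0.999, -0.0], [0.0, 0.0, -1.0]]
force: [2.3, -0.4, -4.8]
opening: 0.524
gripper_force: 62.8
```

{"method": "apply_moves", "body": {"dp": [[0,4,0],[0,8,0],[-0.1,12,0],[-0.2,16,0],[-0.3,20,0]], "rot": [[0,0,0],[0,0,0],[0,0,0],[0,0,0],[0,0,0]]}}

```text
t: 11.3
tool_pos: [0.5473, 0.0501, 0.0822]
ee_rot: [[0.999, 0.045, -0.0], [0.045, -0.999, -0.0], [-0.0, 0.0, -1.0]]
force: [1.5, -0.8, -6.5]
opening: 0.528
gripper_force: 62.8
```

{"method": "apply_moves", "body": {"dp": [[-0.1,4,0],[-0.2,8,0],[-0.4,12,0],[-0.5,15,0],[-0.5,17,0]], "rot": [[0,0,0],[0,0,0],[0,0,0],[0,0,0],[0,0,0]]}}

```text
t: 11.8
tool_pos: [0.5468, 0.0671, 0.0823]
ee_rot: [[0.999, 0.046, -0.0], [0.046, -0.999, -0.0], [-0.0, 0.0, -1.0]]
force: [-0.1, -0.6, -5.2]
opening: 0.525
gripper_force: 62.8
```

{"method": "apply_moves", "body": {"dp": [[0,1.2,0],[-0.1,2.4,0],[-0.1,3.6,0],[-0.1,4.8,0],[-0.2,6,0]], "rot": [[0,0,0],[0,0,0],[0,0,0],[0,0,0],[0,0,0]]}}

```text
t: 12.3
tool_pos: [0.5466, 0.0726, 0.0822]
ee_rot: [[0.999, 0.045, -0.0], [0.045, -0.999, -0.0], [-0.0, 0.0, -1.0]]
force: [0.3, -0.0, -4.9]
opening: 0.527
gripper_force: 62.7
```

{"method": "apply_moves", "body": {"dp": [[0,1,0],[0,2,0],[-0.1,3,0],[-0.1,4,0]], "rot": [[0,0,0],[0,0,0],[0,0,0],[0,0,0]]}}

```text
t: 12.7
tool_pos: [0.5465, 0.0766, 0.0822]
ee_rot: [[0.999, 0.045, -0.001], [0.045, -0.999, -0.0], [-0.001, 0.0, -1.0]]
force: [-0.7, -0.7, -5.4]
opening: 0.527
gripper_force: 62.8
```

{"method": "apply_moves", "body": {"dp": [[0,1,0],[-0.1,2,0]], "rot": [[0,0,0],[0,0,0]]}}

```text
t: 12.9
tool_pos: [0.5464, 0.0787, 0.0822]
ee_rot: [[0.999, 0.045, -0.0], [0.045, -0.999, -0.0], [-0.0, 0.0, -1.0]]
force: [-0.1, -1.0, -5.9]
opening: 0.525
gripper_force: 62.8
```

{"method": "apply_moves", "body": {"dp": [[0,1,0],[-0.1,2,0]], "rot": [[0,0,0],[0,0,0]]}}

```text
t: 13.1
tool_pos: [0.5464, 0.0807, 0.0822]
ee_rot: [[0.999, 0.045, -0.0], [0.045, -0.999, -0.0], [-0.0, 0.0, -1.0]]
force: [-0.3, -1.7, -6.4]
opening: 0.525
gripper_force: 62.8
```

{"method": "apply_moves", "body": {"dp": [[0,1,0],[-0.1,2,0]], "rot": [[0,0,0],[0,0,0]]}}

```text
t: 13.3
tool_pos: [0.5463, 0.0817, 0.0822]
ee_rot: [[0.999, 0.045, -0.001], [0.045, -0.999, -0.002], [-0.001, 0.002, -1.0]]
force: [-1.8, -4.5, -6.2]
opening: 0.529
gripper_force: 62.9
```

{"method": "apply_moves", "body": {"dp": [[0,0.5,0],[0,1,0],[0,1,0]], "rot": [[0,0,0],[0,0,0],[0,0,0]]}}

```text
t: 13.6
tool_pos: [0.5463, 0.0818, 0.0822]
ee_rot: [[0.999, 0.043, -0.001], [0.043, -0.999, -0.002], [-0.001, 0.002, -1.0]]
force: [-0.9, -5.0, -4.9]
opening: 0.53
gripper_force: 63.0
```

```bash
python3 -c "
from h import *
obs()"
```

```text
t 13.6 tcp [546.3  81.8  82.2] F [-0.9 -5.  -4.9] T [-1.07  0.52 -0.23] op 45.2 gf 63.0
```

Felt the stop: 5 N against the motion and no further travel. Now easing the hook down onto the rail, then letting go of the cup.

{"method": "apply_moves", "body": {"dp": [[0,0,-0.4],[0,-0.3,-0.8],[0,-0.3,-1.0],[0,-0.3,-1.0]], "rot": [[0,0,0],[0,0,0],[0,0,0],[0,0,0]]}}

```text
t: 14.0
tool_pos: [0.5463, 0.0818, 0.0817]
ee_rot: [[0.999, 0.044, -0.001], [0.044, -0.999, -0.002], [-0.001, 0.002, -1.0]]
force: [-2.7, -5.1, -0.6]
opening: 0.529
gripper_force: 63.5
```

{"method": "apply_moves", "body": {"dp": [[0,0,0],[0,0,0],[0,0,0],[0,0,0]], "rot": [[0,0,0],[0,0,0],[0,0,0],[0,0,0]], "grip": 62}}

```text
t: 14.4
tool_pos: [0.5472, 0.0844, 0.0819]
ee_rot: [[0.999, 0.046, 0.002], [0.046, -0.999, 0.001], [0.002, -0.001, -1.0]]
force: [0.7, -0.5, -0.1]
opening: 0.723
gripper_force: 0.0
```

```bash
python3 - <<'E'
from h import *
import pickle
o=obs(); c=arm.read_camera("wrist"); pickle.dump(c,open("w8.pkl","wb")); save(c,"w8")
print(np.degrees(np.arctan2(o["ee_rot"][1,0],o["ee_rot"][0,0])),o["joint_positions"].round(1))
g=gray(c); z=.114
for w in("w7","w8"):
    c=pickle.load(open(w+".pkl","rb")); g=gray(c)
    k,s,m=line(g,list(range(224,240,3))+list(range(350,400,6)),112,140,1,0); v=np.polyval(k,(224,398)); A,B=[pix2w(c,(u,q),z)*1e3 for u,q in zip((224,398),v)]
    kl,sl,_=line(g,range(132,182,5),205,230,1,1); kr,sr,_=line(g,range(134,182,5),390,420,-1,1)
    print(w,"carback",v.round(1),s.round(2),"yaw",np.degrees(np.arctan2(-(A-B)[0],(A-B)[1])).round(2),A.round(1),B.round(1),"L",(pix2w(c,(np.polyval(kl,155),155),z)*1e3).round(1),sl.round(2),"R",(pix2w(c,(np.polyval(kr,155),155),z)*1e3).round(1),sr.round(2))
    # knob: dark pixels on carriage/around
    hsv=g; mask=(g<75).astype(np.uint8); mask[:118]=0; mask[205:]=0; mask[:,:235]=0; mask[:,385:]=0
    n,lab,st,ce=cv2.connectedComponentsWithStats(mask); i=1+np.argmax(st[1:,4]); r=cv2.minAreaRect(np.argwhere(lab==i)[:,::-1].astype(np.float32)); print("knob",st[i],r)
E
```

```text
t 14.4 tcp [547.2  84.4  81.9] F [ 0.7 -0.5 -0.1] T [-0.01 -0.01  0.01] op 61.8 gf 0.0
2.6496364144400077 [   1.9   23.1  -18.5  109.5    9.5   48.7 -108.9]
w7 carback [125.1 127.2] 0.07 yaw 1.92 [619.6 -31.9 114. ] [621.8 -94.7 114. ] L [608.7 -29.7 114. ] 0.18 R [611.8 -98.8 114. ] 0.06
knob [ 235  124  150   81 5980] ((308.99639892578125, 171.1691436767578), (157.35565185546875, 75.27558898925781), 10.68491268157959)
w8 carback [128.5 130.3] 0.08 yaw 2.08 [614.4 117.7 114. ] [616.7  54.7 114. ] L [604.8 116.8 114. ] 0.18 R [608.  48. 114.] 0.11
knob [ 243  128  142   77 5531] ((314.5062561035156, 172.52154541015625), (148.0740203857422, 72.220458984375), 10.407711029052734)
```

{"method": "apply_moves", "body": {"dp": [[0,0,15],[0,0,40],[0,0,70],[0,0,93],[0,0,93]], "rot": [[0,0,0],[0,0,0],[0,0,0],[0,0,0],[0,0,0]]}}

```text
t: 14.95
tool_pos: [0.5493, 0.0843, 0.1792]
ee_rot: [[0.999, 0.045, 0.009], [0.045, -0.999, 0.001], [0.009, -0.001, -1.0]]
force: [-0.2, -0.2, -0.2]
opening: 0.722
gripper_force: 0.0
```

```bash
python3 - <<'E'
from h import *
import pickle
o=obs(); c=arm.read_camera("wrist"); pickle.dump((o,c),open("w9.pkl","wb")); save(c,"w9")
t=arm.read_camera("top"); print("glass",[(pix2w(t,p,z)*1e3).round() for p,z in (((210,84),.154),((220,98),.084),((321,75),.154),((322,92),.084))])
yaw=1.9
for dy in (0,):
  R=np.array([[np.cos(np.radians(yaw)),-np.sin(np.radians(yaw)),0],[np.sin(np.radians(yaw)),np.cos(np.radians(yaw)),0],[0,0,1]])
  org=np.array([.6163,.084,.040]); q=w2pix(c,[(R@p+org) for p in [(0,.035,.074),(0,-.035,.074),(-.024,.035,.074),(-.024,-.035,.074),(-.01,0,.106)]]); print(q.round(1))
g=gray(c); x0,y0=q[:4].min(0).astype(int)-12; x1,y1=q[:4].max(0).astype(int)+14
print(x0,y0); sub=g[y0:y1:2,x0:x1:3].astype(int)
for r in sub: print(' '.join('%3d'%v for v in r))
E
```

```text
t 14.95 tcp [549.3  84.3 179.2] F [-0.2 -0.2 -0.2] T [ 0.03 -0.02 -0.04] op 61.7 gf 0.0
glass [array([727., 157., 154.]), array([726., 157.,  84.]), array([741., -58., 154.]), array([735., -59.,  84.])]
[[261.9 119.8]
 [365.6 121.1]
 [263.1 155.3]
 [363.3 156.5]
 [314.1 140.7]]
249 107
 90  96  97 100 100 151 173 181 183 183 183 183 184 184 184 183 181 178 176 172 167 162 157 152 147 142 138 132 128 123 118 114 109 104 100  96  91  87  83  80 119 135 142 144
 94  96  98  98  98 138 155 159 166 167 168 168 169 169 169 169 170 169 169 167 163 159 154 150 145 140 136 131 126 122 116 113 107 104  99  94  91  86  83  80 124 140 150 151
 96  96  97  96  98 124 137 137 146 148 147 148 148 148 149 149 150 150 149 150 150 149 147 143 139 135 130 126 122 116 113 108 103 100  95  90  88  83  79  78 135 155 167 167
 96  95  94  95  98 112 120 121 128 130 129 130 130 130 130 130 131 131 131 132 131 132 132 132 131 129 125 122 118 113 109 104 100  97  92  88  84  81  76  76 139 162 174 177
 95  93  94  94  96 102 106 107 112 113 111 112 112 113 113 115 114 115 115 115 115 115 115 116 115 116 116 1
[... 4118 characters left out ...]
 118 118 118 118 118 118 118 119 118 119 117  85 115 189 157  67  67  67  67  67  68  66  67  67  65  60  62  73 175 187 126 114 115 114 114 114 114 114 114 114 112 113 112
117 117 118 117 117 118 118 118 118 118 118 118  82 113 189 158  67  67  67  67  68  68  67  67  67  68  62  59  75 177 187 123 113 113 114 114 114 114 114 114 114 114 114 114
116 117 118 117 118 118 118 118 119 119 119 112  76 111 189 157  67  67  67  67  67  68  68  67  68  68  66  60  73 178 186 121 112 112 112 112 112 113 113 113 113 112 112 114
116 117 116 116 117 117 117 117 117 118 118 103  72 110 190 158  67  67  67  67  67  68  67  67  68  68  68  63  72 178 185 114 114 112 113 112 112 112 112 112 112 112 113 112
```

The knob bar runs in w9 from about (282,132) to (348,148), with its hub near (316,138). That puts it at yaw ≈78° with its axis near (606,84). Turning the hand and going above it.

{"method": "apply_moves", "body": {"dp": [[10,0,0],[20,0,0],[30,0,0],[40,0,0],[50,0,0]], "rot": [[0,0,8],[0,0,16],[0,0,24],[0,0,32],[0,0,40]], "grip": 36}}

```text
t: 15.55
tool_pos: [0.5958, 0.0832, 0.1729]
ee_rot: [[0.732, 0.681, -0.003], [0.681, -0.732, -0.0], [-0.002, -0.002, -1.0]]
force: [0.8, 0.6, -0.5]
opening: 0.424
gripper_force: 0.0
```

{"method": "apply_moves", "body": {"dp": [[7,-0.5,0],[7,-0.5,0],[7,-0.5,0],[7,-0.5,0],[7,-0.5,0]], "rot": [[0,0,8],[0,0,16],[0,0,24],[0,0,32],[0,0,35.4]]}}

```text
t: 16.05
tool_pos: [0.6024, 0.0827, 0.1727]
ee_rot: [[0.204, 0.979, -0.003], [0.979, -0.204, -0.0], [-0.001, -0.003, -1.0]]
force: [-0.6, -0.5, 0.5]
opening: 0.419
gripper_force: 0.0
```

{"method": "apply_moves", "body": {"dp": [[0,0,0],[0,0,0],[0,0,0]], "rot": [[0,0,0],[0,0,0],[0,0,0]]}}

```text
t: 16.35
tool_pos: [0.6031, 0.0828, 0.1738]
ee_rot: [[0.209, 0.978, -0.001], [0.978, -0.209, -0.0], [-0.0, -0.001, -1.0]]
force: [0.4, -0.4, -0.5]
opening: 0.42
gripper_force: 0.0
```

```bash
python3 - <<'E'
from h import *
import pickle
o=obs(); c=arm.read_camera("wrist"); save(c,"w10"); print(np.degrees(np.arctan2(o["ee_rot"][1,0],o["ee_rot"][0,0])),o["joint_positions"].round(1))
q=w2pix(c,[[.6064,.0838,.146],[.6064,.0838,.146]]); print(q[0])
a=np.radians(78); e=np.array([np.cos(a),np.sin(a),0])*.023; P=np.array([.6064,.0838,.146]); print("pred ends",w2pix(c,[P+e,P-e]).round(1))
g=gray(c); u,v=q[0].astype(int); print(u-50,v-60)
for r in g[max(0,v-60):v+60:4,u-50:u+50:3].astype(int): print(' '.join('%3d'%x for x in r))
E
```

```text
t 16.35 tcp [603.1  82.8 173.8] F [ 0.4 -0.4 -0.5] T [ 0.04 -0.03 -0.02] op 35.9 gf 0.0
77.94484877909312 [ 13.   24.1 -32.5  97.   14.2  63.2 -35.8]
[313.94709221 228.95311539]
pred ends [[314.1 193.3]
 [313.8 262. ]]
263 168
 70  71  71  70  71  71  69  69  74  77  84  93 104 120 188 197 198 197 110  91 116 141 172 192 197 145 123 158 157 164 172 175 175 176
 70  68  66  64  61  70  68  91 114 117 116 116 117 119 155 182 198 199 144  85 108 132 163 188 196 139 120 120 119 147 171 173 175 176
 61  62  62  58  51  58  58  78 117 117 117 116 116 118 116 146 182 199 180  85 101 124 153 182 196 161 120 120 172 151 170 173 175 175
 61  62  61  54  67  71  71  74 109 117 116 115 116 117 117 117 125 145 178 103  93 116 143 174 192 179 122 119 150 156 167 172 175 175
 61  61  56  62  71  71  72  71  95 117 116 116 116 116 118 117 116 115 119 104  85 109 133 165 179 119 112 124 182 179 159 171 174 178
 62  58  56  71  74  80  90 102 108 115 117 116 116 116 117  93  51  42  46  54  70  97 125 155 132 103 109 120 177 194 154 178 182 184
103  77  79 112 115 115 115 114 103 107 117 117 117 116 1
[... 2506 characters left out ...]
  40  41  54  69  69
 56  34  33  32  40 120 131 133 130 129 131 130 131 128 124 120 128 124 115 117 120 118 116  92  67  66  71  95  40  39  40  43  66  68
 45  33  31  31  40 120 131 133 131 129 129 130 131 129 124 123 129 130 117 117 119 118 117 106  76  65  65  69  39  38  38  39  59  68
 38  32  31  32  45 127 131 132 133 129 129 130 131 131 124 123 127 126 117 114 118 119 117 113 113 102  99  95  38  38  39  39  53  77
 41  34  31  31  60 129 131 129 133 130 129 130 131 131 126 123 116 115 116 114 117 119 118 115 113 113 109 102  42  36  37  39  49  81
 38  32  30  31  85 132 131 129 132 132 128 128 130 130 123 108 113 115 115 114 115 119 119 116 112 114 109 108  54  36  36  38  52  73
```

{"method": "apply_moves", "body": {"dp": [[3,1.4,0],[3,1.4,-15],[3,1.4,-30],[3,1.4,-42],[3,1.4,-49]], "rot": [[0,0,0],[0,0,0],[0,0,0],[0,0,0],[0,0,0]]}}

```text
t: 16.9
tool_pos: [0.6051, 0.0839, 0.1228]
ee_rot: [[0.208, 0.978, -0.003], [0.978, -0.208, -0.001], [-0.001, -0.003, -1.0]]
force: [-0.7, 0.4, -0.2]
opening: 0.423
gripper_force: 0.0
```

{"method": "apply_moves", "body": {"dp": [[0,0,0],[0,0,0]], "rot": [[0,0,0],[0,0,0]]}}

```text
t: 17.1
tool_pos: [0.6065, 0.0844, 0.1252]
ee_rot: [[0.208, 0.978, 0.0], [0.978, -0.208, 0.0], [0.0, 0.0, -1.0]]
force: [0.5, -0.5, 0.3]
opening: 0.421
gripper_force: 0.0
```

{"method": "apply_moves", "body": {"dp": [[0,0,-1.2],[0,0,-1.2],[0,0,-1.2],[0,0,-1.2],[0,0,-1.2]], "rot": [[0,0,0],[0,0,0],[0,0,0],[0,0,0],[0,0,0]], "grip": 4}}

```text
t: 17.6
tool_pos: [0.6064, 0.0845, 0.1247]
ee_rot: [[0.209, 0.978, 0.0], [0.978, -0.209, 0.0], [0.0, 0.0, -1.0]]
force: [-2.8, 0.3, 4.2]
opening: 0.113
gripper_force: 60.7
```

```bash
cat >> h.py <<'E'
def psi(o): return np.degrees(np.arctan2(o["ee_rot"][1,0],o["ee_rot"][0,0]))
E
python3 -c "
from h import *
o=obs();print(psi(o),o['ee_rot'][2].round(4))"
```

```text
t 17.6 tcp [606.4  84.5 124.7] F [-2.8  0.3  4.2] T [ 0.05  0.66 -0.39] op 9.7 gf 60.7
77.9654382342177 [ 2.e-04  2.e-04 -1.e+00]
```

{"method": "apply_moves", "body": {"dp": [[0,0,0.5],[0,0,0.7],[0,0,0.7],[0,0,0.7],[0,0,0.7]], "rot": [[0,0,-2],[0,0,-4],[0,0,-6],[0,0,-8],[0,0,-10]]}}

```text
t: 18.1
tool_pos: [0.6065, 0.0845, 0.1248]
ee_rot: [[0.374, 0.928, 0.001], [0.928, -0.374, -0.001], [-0.0, 0.001, -1.0]]
force: [-1.0, 0.6, 1.3]
opening: 0.111
gripper_force: 60.1
```

```bash
python3 -c "
from h import *
o=obs();print(psi(o),o['ee_rot'][2].round(4))"
```

```text
t 18.1 tcp [606.5  84.5 124.8] F [-1.   0.6  1.3] T [0.01 0.28 0.31] op 9.5 gf 60.1
68.06687854101958 [-3.e-04  8.e-04 -1.e+00]
```

{"method": "apply_moves", "body": {"dp": [[0,0,0],[0,0,0],[0,0,0],[0,0,0],[0,0,0]], "rot": [[0,0,-2],[0,0,-4],[0,0,-6],[0,0,-8],[0,0,-10]]}}

```text
t: 18.6
tool_pos: [0.6066, 0.0843, 0.1248]
ee_rot: [[0.529, 0.849, 0.001], [0.849, -0.529, -0.001], [-0.0, 0.001, -1.0]]
force: [-1.0, -0.8, 0.9]
opening: 0.118
gripper_force: 60.1
```

```bash
python3 -c "
from h import *
o=obs();print(psi(o))"
```

```text
t 18.6 tcp [606.6  84.3 124.8] F [-1.  -0.8  0.9] T [0.01 0.17 0.37] op 10.1 gf 60.1
58.06362569844776
```

{"method": "apply_moves", "body": {"dp": [[0,0,0],[0,0,0],[0,0,0],[0,0,0]], "rot": [[0,0,-2],[0,0,-4],[0,0,-6],[0,0,-8]]}}

```text
t: 19.0
tool_pos: [0.6067, 0.0843, 0.1248]
ee_rot: [[0.642, 0.767, 0.001], [0.767, -0.642, -0.001], [0.0, 0.001, -1.0]]
force: [-0.4, 0.0, 1.8]
opening: 0.116
gripper_force: 60.1
```

```bash
python3 -c "
from h import *
o=obs();print(psi(o))"
```

```text
t 19.0 tcp [606.7  84.3 124.8] F [-0.4  0.   1.8] T [-0.01  0.18  0.36] op 9.9 gf 60.1
50.06370586803696
```

{"method": "apply_moves", "body": {"dp": [[0,0,0],[0,0,0],[0,0,0],[0,0,0]], "rot": [[0,0,-2],[0,0,-4],[0,0,-6],[0,0,-8]]}}

```text
t: 19.4
tool_pos: [0.6068, 0.0842, 0.1248]
ee_rot: [[0.742, 0.67, 0.001], [0.67, -0.742, -0.001], [0.0, 0.001, -1.0]]
force: [-0.9, -0.2, 1.1]
opening: 0.114
gripper_force: 60.1
```

```bash
python3 -c "
from h import *
o=obs();print(psi(o))"
```

```text
t 19.4 tcp [606.8  84.2 124.8] F [-0.9 -0.2  1.1] T [-0.06  0.06  0.42] op 9.7 gf 60.1
42.060791405216534
```

{"method": "apply_moves", "body": {"dp": [[0,0,0],[0,0,0],[0,0,0]], "rot": [[0,0,-2],[0,0,-4],[0,0,-5]]}}

```text
t: 19.7
tool_pos: [0.6068, 0.0841, 0.1248]
ee_rot: [[0.798, 0.603, 0.001], [0.603, -0.798, -0.001], [0.0, 0.001, -1.0]]
force: [0.2, 0.5, 0.6]
opening: 0.114
gripper_force: 60.0
```

```bash
python3 -c "
from h import *
o=obs();print(psi(o))"
```

```text
t 19.7 tcp [606.8  84.1 124.8] F [0.2 0.5 0.6] T [-0.04  0.01  0.37] op 9.7 gf 60.0
37.0644108530148
```

{"method": "apply_moves", "body": {"dp": [[0,0,0],[0,0,0],[0,0,0],[0,0,0]], "rot": [[0,0,-2],[0,0,-4],[0,0,-6],[0,0,-8]]}}

```text
t: 20.1
tool_pos: [0.6069, 0.084, 0.1248]
ee_rot: [[0.874, 0.485, 0.001], [0.485, -0.874, -0.001], [0.001, 0.001, -1.0]]
force: [0.5, -0.8, 0.8]
opening: 0.117
gripper_force: 60.1
```

```bash
python3 -c "
from h import *
o=obs();print(psi(o))"
```

```text
t 20.1 tcp [606.9  84.  124.8] F [ 0.5 -0.8  0.8] T [-0.13 -0.01  0.5 ] op 10.0 gf 60.1
29.033234920571697
```

{"method": "apply_moves", "body": {"dp": [[0,0,0]], "rot": [[0,0,-1.5]]}}

```text
t: 20.2
tool_pos: [0.6069, 0.084, 0.1247]
ee_rot: [[0.887, 0.462, 0.001], [0.462, -0.887, -0.001], [0.001, 0.001, -1.0]]
force: [0.2, -1.0, 0.4]
opening: 0.117
gripper_force: 60.0
```

```bash
python3 -c "
from h import *
o=obs();print(psi(o))"
```

```text
t 20.2 tcp [606.9  84.  124.7] F [ 0.2 -1.   0.4] T [-0.17 -0.11  0.5 ] op 10.0 gf 60.0
27.519061296794053
```

{"method": "apply_moves", "body": {"dp": [[0,0,0]], "rot": [[0,0,-1.5]]}}

```text
t: 20.3
tool_pos: [0.6069, 0.084, 0.1248]
ee_rot: [[0.899, 0.438, 0.001], [0.438, -0.899, -0.001], [0.001, 0.001, -1.0]]
force: [1.4, -1.4, -0.1]
opening: 0.112
gripper_force: 60.0
```

```bash
python3 -c "
from h import *
o=obs();print(psi(o))"
```

```text
t 20.3 tcp [606.9  84.  124.8] F [ 1.4 -1.4 -0.1] T [-0.26 -0.28  0.53] op 9.6 gf 60.0
25.97281265156124
```

{"method": "apply_moves", "body": {"dp": [[0,0,0]], "rot": [[0,0,-1.2]]}}

```text
t: 20.4
tool_pos: [0.6069, 0.084, 0.1247]
ee_rot: [[0.908, 0.419, 0.001], [0.419, -0.908, -0.001], [0.001, 0.001, -1.0]]
force: [-0.1, -1.2, -0.6]
opening: 0.115
gripper_force: 59.9
```

```bash
python3 -c "
from h import *
o=obs();print(psi(o))"
```

```text
t 20.4 tcp [606.9  84.  124.7] F [-0.1 -1.2 -0.6] T [-0.29 -0.32  0.51] op 9.8 gf 59.9
24.743250087901444
```

{"method": "apply_moves", "body": {"dp": [[0,0,0]], "rot": [[0,0,-1.5]]}}

```text
t: 20.5
tool_pos: [0.6069, 0.084, 0.1247]
ee_rot: [[0.919, 0.394, 0.001], [0.394, -0.919, -0.0], [0.001, 0.001, -1.0]]
force: [1.7, -0.5, -1.3]
opening: 0.113
gripper_force: 59.9
```

```bash
python3 -c "
from h import *
o=obs();print(psi(o))"
```

```text
t 20.5 tcp [606.9  84.  124.7] F [ 1.7 -0.5 -1.3] T [-0.25 -0.41  0.55] op 9.7 gf 59.9
23.211995625299117
```

{"method": "apply_moves", "body": {"dp": [[0,0,0]], "rot": [[0,0,-0.5]]}}

```text
t: 20.6
tool_pos: [0.6068, 0.084, 0.1248]
ee_rot: [[0.922, 0.387, 0.001], [0.387, -0.922, -0.0], [0.001, 0.001, -1.0]]
force: [2.3, -0.5, -1.4]
opening: 0.113
gripper_force: 59.9
```

```bash
python3 -c "
from h import *
o=obs();print(psi(o))"
```

```text
t 20.6 tcp [606.8  84.  124.8] F [ 2.3 -0.5 -1.4] T [-0.35 -0.52  0.55] op 9.7 gf 59.9
22.741769651782704
```

{"method": "apply_moves", "body": {"dp": [[0,0,0]], "rot": [[0,0,-0.8]]}}

```text
t: 20.7
tool_pos: [0.6068, 0.084, 0.1247]
ee_rot: [[0.928, 0.374, 0.001], [0.374, -0.928, -0.0], [0.001, 0.001, -1.0]]
force: [3.1, -1.3, -1.2]
opening: 0.112
gripper_force: 59.8
```

```bash
python3 -c "
from h import *
o=obs();print(psi(o))"
```

```text
t 20.7 tcp [606.8  84.  124.7] F [ 3.1 -1.3 -1.2] T [-0.37 -0.57  0.57] op 9.5 gf 59.8
21.939917818111542
```

The torque has risen from 0.36 to 0.57 N m, which is about 50 N of grip. Letting go and lifting away.

{"method": "apply_moves", "body": {"dp": [[0,0,0],[0,0,0],[0,0,0],[0,0,0]], "rot": [[0,0,0],[0,0,0],[0,0,0],[0,0,0]], "grip": 36}}

```text
t: 21.1
tool_pos: [0.6061, 0.0845, 0.1248]
ee_rot: [[0.927, 0.374, -0.001], [0.374, -0.927, 0.0], [-0.0, -0.0, -1.0]]
force: [0.1, 0.3, 0.0]
opening: 0.422
gripper_force: 0.0
```

{"method": "apply_moves", "body": {"dp": [[0,0,10],[0,0,30],[0,0,60],[0,0,90],[-10,0,120]], "rot": [[0,0,0],[0,0,0],[0,0,0],[0,0,0],[0,0,0]]}}

```text
t: 21.6
tool_pos: [0.5971, 0.0843, 0.2467]
ee_rot: [[0.927, 0.374, 0.001], [0.374, -0.927, 0.001], [0.001, 0.0, -1.0]]
force: [-0.1, -0.3, 1.1]
opening: 0.424
gripper_force: 0.0
```

{"method": "apply_moves", "body": {"dp": [[-20,0,0],[-40,0,0],[-60,0,0],[-60,0,0],[-60,0,0]], "rot": [[0,0,0],[0,0,0],[0,0,0],[0,0,0],[0,0,0]]}}

```text
t: 22.1
tool_pos: [0.537, 0.0844, 0.2457]
ee_rot: [[0.927, 0.374, 0.002], [0.375, -0.927, -0.0], [0.002, 0.001, -1.0]]
force: [1.1, -0.7, 0.4]
opening: 0.424
gripper_force: 0.0
```

```bash
python3 - <<'E'
from h import *
o=obs(); c=arm.read_camera("wrist"); save(c,"w11"); t=arm.read_camera("top"); save(t,"t11"); g=gray(c)
t0=cv2.imread("pics/top0.png").astype(int)[:,:,::-1]; d=abs(t["image"].astype(int)-t0).max(2)
for n,(x0,y0,x1,y1) in dict(glass1=(195,65,232,110),glass0=(305,60,338,103),tin=(435,90,510,160),jig=(170,245,205,280)).items(): print(n,"changed px",(d[y0:y1,x0:x1]>40).sum())
yaw=1.85; R=np.array([[np.cos(np.radians(yaw)),-np.sin(np.radians(yaw)),0],[np.sin(np.radians(yaw)),np.cos(np.radians(yaw)),0],[0,0,1]])
org=np.array([.6169,.084,.040]); q=w2pix(c,[R@p+org for p in [(0,.035,.074),(0,-.035,.074),(-.024,-.035,.074),(-.024,.035,.074)]]); print("pred carriage corners",q.round(1).tolist())
# white carriage top region nearby
x,y=q.min(0).astype(int)-15; X,Y=q.max(0).astype(int)+15; m=(g[y:Y,x:X]>175).astype(np.uint8)
n,l,st,ce=cv2.connectedComponentsWithStats(m); i=1+np.argmax(st[1:,4]); r=cv2.minAreaRect((np.argwhere(l==i)[:,::-1]+[x,y]).astype(np.float32)); print("seen box",cv2.boxPoints(r).round(1).tolist(),r)
E
```

```text
t 22.1 tcp [537.   84.4 245.7] F [ 1.1 -0.7  0.4] T [ 0.06 -0.06 -0.02] op 36.2 gf 0.0
glass1 changed px 191
glass0 changed px 0
tin changed px 0
jig changed px 1081
pred carriage corners [[305.7, 92.3], [379.7, 121.0], [369.0, 146.5], [296.5, 119.2]]
seen box [[311.1000061035156, 85.30000305175781], [315.6000061035156, 72.80000305175781], [397.5, 102.5999984741211], [393.0, 115.0999984741211]] ((354.29925537109375, 93.927001953125), (87.14447784423828, 13.327980041503906), 19.98310661315918)
```

{"method": "apply_moves", "body": {"dp": [[4,0,-20],[8,0,-40],[12,0,-66],[12,0,-66],[12,0,-66]], "rot": [[0,0,-7],[0,0,-14],[0,0,-19.4],[0,0,-19.4],[0,0,-19.4]]}}

```text
t: 22.7
tool_pos: [0.5488, 0.0844, 0.1787]
ee_rot: [[0.999, 0.047, -0.001], [0.047, -0.999, 0.0], [-0.001, -0.0, -1.0]]
force: [0.1, 0.6, 0.2]
opening: 0.424
gripper_force: 0.0
```

{"method": "apply_moves", "body": {"dp": [[0,0,0],[0,0,0]], "rot": [[0,0,0],[0,0,0]]}}

```text
t: 22.9
tool_pos: [0.5494, 0.0846, 0.1803]
ee_rot: [[0.999, 0.046, 0.003], [0.046, -0.999, 0.0], [0.003, -0.0, -1.0]]
force: [0.0, -0.2, 0.4]
opening: 0.424
gripper_force: 0.0
```

```bash
python3 - <<'E'
from h import *
import pickle
o=obs(); c=arm.read_camera("wrist"); save(c,"w12"); s=arm.read_camera("side"); save(s,"s12"); print(psi(o))
o9,c9=pickle.load(open("w9.pkl","rb"))
for n,cc in(("w9",c9),("w12",c)):
    g=gray(cc); k,e,m=line(g,list(range(268,278,2))+list(range(330,360,4)),112,130,1,0) 
    kl,el,_=line(g,range(128,152,3),255,275,1,1); kr,er,_=line(g,range(128,152,3),355,375,-1,1)
    L=pix2w(cc,(np.polyval(kl,138),138),.114)*1e3; Rr=pix2w(cc,(np.polyval(kr,138),138),.114)*1e3
    A,B=[pix2w(cc,(u,np.polyval(k,u)),.114)*1e3 for u in(268,356)]
    print(n,"L",L.round(1),"R",Rr.round(1),el.round(2),er.round(2),"back yaw",np.degrees(np.arctan2(-(A-B)[0],(A-B)[1])).round(2),A.round(1),e.round(2))
    if n=="w12":
        print("patch cols 236.. rows 96..152 step4")
        for r in g[96:152:4,236:280:2].astype(int): print(' '.join('%3d'%v for v in r))
s0=cv2.imread("pics/side0.png").astype(int); d=abs(cv2.imread("pics/s12.png").astype(int)-s0).max(2)
for n,(x0,y0,x1,y1) in dict(glass1=(172,180,200,220),glass0=(226,146,250,182),tin=(302,114,338,178),jig=(284,265,312,310)).items(): print(n,"changed px",(d[y0:y1,x0:x1]>40).sum(),d[y0:y1,x0:x1].size)
E
```

```text
t 22.9 tcp [549.4  84.6 180.3] F [ 0.  -0.2  0.4] T [ 0.03  0.   -0.02] op 36.2 gf 0.0
2.635233245688802
w9 L [603.1 116.7 114. ] R [606.3  47.7 114. ] 0.12 0.24 back yaw 1.94 [614.4 114.8 114. ] 0.04
w12 L [602.6 116.8 114. ] R [605.8  47.7 114. ] 0.17 0.21 back yaw 1.93 [614.7 115.2 114. ] 0.06
patch cols 236.. rows 96..152 step4
 80  81  81  81  81  81  81  81  81  80  81  81  81  80  81  81  85 141 189 193 193 193
 79  79  80  80  80  79  78  78  79  79  80  82  82  90 146 172 173 184 193 193 193 193
 85  85  85  86  85  86  84  93  97  98 100 100 103 108 152 182 186 190 190 190 190 190
126 127 127 128 127 126 105  93  96  97  99  99  99 102 132 154 156 159 164 167 168 168
127 127 128 127 128 127 109  95  97  95  95  96  97  98 109 120 121 122 126 129 129 129
125 126 126 126 125 126 116  94  93  95  95  95  96  97  94  92  92  93  95  97  97  98
132 132 132 132 131 132 122  96  92  92  93  93  93  92 100 124 132 132 133 133 133 133
129 129 129 129 129 128 129 123 119 117 108  84  85  92 110 170 192 192 193 193 192 193
123 123 124 125 124 124 125 125 126 126 115  85  79  79  98 164 188 191 192 192 193 193
120 120 121 121 121 121 121 121 121 121 111  86  81  81  93 157 187 190 191 191 191 191
123 123 123 123 123 123 122 123 123 123 123 123 123 123 121 160 187 191 192 192 192 192
122 122 122 122 123 123 122 122 123 123 123 122 123 123 123 159 186 191 191 191 191 191
123 123 123 122 123 123 123 123 124 124 124 124 124 124 124 159 189 191 191 191 191 191
116 116 115 115 115 116 115 115 115 115 116 116 116 117 121 161 189 191 191 191 191 191
glass1 changed px 0 1120
glass0 changed px 179 864
tin changed px 18 2304
jig changed px 307 1260
```

```bash
python3 - <<'E'
from h import *
for f in("pics/side0.png","pics/s12.png"):
    h=cv2.cvtColor(cv2.imread(f)[255:320,275:325],cv2.COLOR_BGR2HSV); m=(h[...,0]>20)&(h[...,0]<34)&(h[...,1]>100); p=np.argwhere(m); print(f,m.sum(),p.mean(0).round(1),p.min(0),p.max(0))
E
```

```text
pics/side0.png 208 [17.  21.4] [11 12] [23 31]
pics/s12.png 207 [17.  21.5] [11 12] [23 31]
```

The jigger hasn't moved. The changed pixels there were only shadow. Handing in.

```bash
python3 -c "
from h import *
print(arm.job_done())"
```

```text
the job is handed in; nothing more can be done
None
```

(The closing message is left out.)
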